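# Raise the guard window of a roller station to its service mark

### The job

Push the counterweighted guard window up with the fingers from beneath its lip, without gripping the lip, until the lip is level with the pointer clamped on the side rail, and leave it standing there. Only once it is there, press the push button on the control pedestal fully down and let it go. Leave the pointer clamp and all the loose things where they are.

Things in the scene. Friction and masses are not known exactly. Their poses are not given: they have to be found in the camera images.
- guard: roller station: grey 320 x 360 mm base; two aluminium rails, 26 mm wide, lean away from the robot, 50 degrees above level. Between them slides the guard window, a clear pane 224 mm wide in thin aluminium edging. Origin: centre of the base's underside; x level, away from the robot; z vertical
- lip_mid (a point): middle of the lip's length and thickness, 16 mm in front of the pane. Lip: plain aluminium ledge across the window's bottom edge, 210 mm long, 16 mm thick along the slope, standing 32 mm out of the pane towards the robot (its upper 7 mm only 24). z runs up the slope (the way the window opens), x square into the pane, y along the lip. Underside is 8 mm down z from here; free space for 60 mm below it
- pointer_tip (a point): tip of the small steel pointer (5 mm thick) on the dark clamp block on the right-hand (-y) rail, just outside the lip's end and as far in front of the pane as lip_mid; same axes. It marks the height for the lip. The clamp is tight and is to stay where it is
- window (a joint): travel of the window up the slope in m, 0 shut, 0.19 fully up. It is counterweighted and rubs in its rails: about 3 N (2 to 5 N) moves it, and it stays where it is left
- button_top (a point): centre of the top of the black push button, 34 mm across, on the grey control pedestal (80 x 80 mm, 60 mm tall, 84 mm to the top of the button) that stands to the left or to the right of the guard; pressed straight down
- button (a joint): how far the button is pressed, 0 to 0.006 m; it springs back; fully down takes 5 N
- small_roller: spare steel roller standing upright, 36 mm across, 53 mm tall; origin under it; a bystander, to be left alone
- big_roller: spare steel roller standing upright, 54 mm across, 58 mm tall; origin under it; a bystander, to be left alone
- wrench: steel wrench lying flat; origin under it; a bystander, to be left alone
- clamp_knob: black hand knob standing on its 44 mm head, threaded stud up, 48 mm tall; origin under it; a bystander, to be left alone
- offcut: white board offcut lying flat, 50 x 110 x 18 mm; origin under it; a bystander, to be left alone
- screwdriver: screwdriver lying flat; origin under it; a bystander, to be left alone

How it is judged:
By the outcome, as a careful person would: the job done as asked, in the order asked, and still so for the second after the job is handed in, with the robot touching nothing.
It also fails if it takes over 54 s, if anything falls off the work surface, if the arm or the gripper's body presses on something with over 40 N, if the wrist force passes 120 N, or if a joint passes its speed limit or range.

### The arm

A 6-joint arm with a two-finger parallel gripper is mounted at the origin on the work surface. World frame = base frame: x ahead of the robot, y to its left, z up, the work surface at z = 0. Lengths are in m, angles in rad, forces in N, time in s.
With the tool pointing down it reaches from about 0.35 to 0.975 m from the base axis. Payload 4.9 kg.
Tool frame: the origin (TCP) lies at the very end of the fingers, on their centre line; the grasp point (between the pads) lies 19 mm behind it; z points along the fingers, y is the direction in which the jaws open and shut (so a half turn about z gives the same grasp; the last joint's range is limited). The gripper opens to 85 mm and grips with 20 to 120 N. Pads are 22 mm wide; open, the fingers measure 114 mm over their backs; the gripper's body (76 mm by 85 mm) begins 54 mm behind the grasp point. The pads swing forward as they close: fully open they stand 13 mm farther back than shut.
Start: joints at [1.164, 0.053, 1.613, -0, 1.476, -0.119], TCP at [0.177, 0.599, 0.231] pointing down, gripper open.
Joint ranges: [-3.01, 3.01], [-1.01, 2.22], [0.06, 2.58], [-1.02, 4.17], [0.09, 2.62], [-3.14, 3.14]. Speed limits (rad/s): [2.57, 2.57, 3.14, 3.14, 3.14, 3.14].

### API

Orientations are given as a unit quaternion [w, x, y, z].
In Python, from plant import monitor, eyes, manip gives the robot as it stands.
- The arm moves only by the tool step_arm, never from a script. Its argument "motion" is a list of rows, each a list of 7 numbers: the shift along the world's x, y, z scaled (see below), then the turn, a rotation vector about the world's x, y, z scaled (see below), then the closure in counts, from 0 (fully open) to 255 (shut). In form: [[x, y, z, ax, ay, az, grip], ...]. A call has 1 to 10 rows; each row is the pose to reach, as a shift and turn from the pose commanded when the call began; what a row does not reach only later rows make up. The controller multiplies each number of a shift by 0.5 m and each number of a turn by 1.5 rad. A row lasts 1/10 s, in which the tool goes at most 50 mm and 8.59 degrees, less where a joint would pass 70% of its speed; a pose out of reach is approached as far as the arm can. A call with a number of a shift or a turn outside -1 to 1 is refused whole. A call with a gripper value outside its range is refused whole. The fingers move at their own pace and stop on an object; the grip force is fixed at half the most. Time passes only in rows, so rows that repeat a pose let the fingers close. It gives the time, the measured TCP pose, the force and the opening at its end, in the units of the state.
- monitor.state(): the state, without advancing time (a new reading comes with each control period).
- eyes.grab_frame(name): name is "scene" or "top" or "wrist"; returns a dict with "pixels" (480x640x3 uint8, red, green, blue), "mtx" (3x3 intrinsics, pixels), "dist" ([k1, k2, p1, p2, k3] as OpenCV has them; the pictures are not rectified), "rvec" (rotation vector, rad) and "tvec" (3), from world to camera coordinates, as OpenCV has them; the wrist camera has in their place "hand_eye" (4x4, takes a point from camera to tool coordinates, whose origin is the TCP and whose axes are the flange's). Camera axes: x right, y down, z forward; pixel columns grow to the right and rows downward; lengths in m; the calibration is good to about 2 mm. A picture is of the moment at which its call begins: read the wrist's pose just before it. There is no depth.
- manip.job_done(): hands the job in, once; it reports no verdict.
Trained networks look in the newest picture that a camera, given by its name, has taken for a name from the list of things; names that differ only in an ending like _2 or _b are one class to them, and where a whole thing is asked for, a point or a joint stands for the part that bears it (a point fixed in the world has none). Each returns a list of dicts, best first, with "p" (0 to 1); they miss things now and then, are a little off and sometimes report something else, mostly with a low value. They report only what shows in the picture. A call takes as long as a camera call.
- eyes.look_for(name, camera): "box" ([centre column, centre row, width, height] in pixels, round what is visible of it).
- eyes.pinpoint(name, camera): "uv" ([column, row] in pixels: a listed point, or the origin of a listed thing).
The state is a dict: "time": time; "joint_pos": joint angles; "joint_vel": joint speeds; "joint_efforts": joint torques, N m; "tool_pos": TCP position; "tool_rot": TCP orientation; "contact_force": force on the tool from outside, world axes, zero at the start; "ft_torque": the same for the moment, N m; "gripper_width": opening from 0.0 (shut) to 1.0 (fully open).
Only numpy, scipy, OpenCV 4.12 (cv2) and the standard library are available. Lean on these libraries where they do the work, as an engineer would, in place of code of your own. Each camera call takes 0.05 s, during which the arm holds its last target.

## Working session

There is one attempt and no reset: what is moved stays moved. The work goes in short steps, Python scripts to look and compute and a tool call to move; the robot and the scene stay as the last step left them, time stands still between calls to the robot, and variables do not carry over. Pictures are saved under pics/ and viewed, and the job is handed in when it is done.

Besides the shell and the picture viewer there is one more tool, called after "Emit:" as a command line: name --pt "numbers of a row" for each row, then --argument value for the rest. step_arm: Moves the arm, as the interface text tells. Its arguments: {"type":"object","properties":{"motion":{"type":"array","items":{"type":"array","items":{"type":"number"}}}},"required":["motion"]}

```bash
ls; mkdir -p pics
cat > h.py <<'E'
import numpy as np, cv2
from plant import monitor, eyes, manip
from scipy.spatial.transform import Rotation as R
def grab(n,fn=None):
    st=monitor.state(); f=eyes.grab_frame(n); f['st']=st; f['name']=n
    if fn: cv2.imwrite('pics/'+fn,f['pixels'][:,:,::-1])
    if n=='wrist':
        q=st['tool_rot']; T=np.eye(4); T[:3,:3]=R.from_quat([q[1],q[2],q[3],q[0]]).as_matrix(); T[:3,3]=st['tool_pos']
        f['c2w']=T@np.array(f['hand_eye'])
    else:
        M=np.eye(4); M[:3,:3]=cv2.Rodrigues(np.array(f['rvec'],float))[0]; M[:3,3]=np.ravel(f['tvec']); f['c2w']=np.linalg.inv(M)
    return f
def ray(f,uv):
    p=cv2.undistortPoints(np.array([[uv]],float),np.array(f['mtx']),np.array(f['dist'])).ravel()
    d=f['c2w'][:3,:3]@np.array([p[0],p[1],1]); return f['c2w'][:3,3],d/np.linalg.norm(d)
def tri(rays):
    A=0;b=0
    for o,d in rays:
        P=np.eye(3)-np.outer(d,d);A=A+P;b=b+P@o
    x=np.linalg.solve(A,b); return x,[float(np.linalg.norm((np.eye(3)-np.outer(d,d))@(x-o))) for o,d in rays]
def proj(f,X):
    M=np.linalg.inv(f['c2w']); 
    return cv2.projectPoints(np.array(X,float).reshape(-1,3),cv2.Rodrigues(M[:3,:3])[0],M[:3,3],np.array(f['mtx']),np.array(f['dist']))[0].reshape(-1,2)
E
python3 - <<'E'
from h import *
np.set_printoptions(precision=4,suppress=True)
print(monitor.state())
F={n:grab(n,n+'0.png') for n in ('scene','top','wrist')}
for n in ('lip_mid','pointer_tip','button_top','guard','small_roller','big_roller','wrench','clamp_knob','offcut','screwdriver'):
    rs=[]
    for c in F:
        r=eyes.pinpoint(n,c)
        print(n,c,[(np.round(x['uv'],1),round(x['p'],2)) for x in r[:2]])
        if r and c!='wrist' : rs.append(ray(F[c],r[0]['uv']))
    if len(rs)>1: print('   ',*tri(rs))
E
```

```text
pics
{'time': 0.0, 'joint_pos': array([ 1.164 ,  0.0534,  1.6143,  0.    ,  1.476 , -0.119 ]), 'joint_vel': array([ 0.0003, -0.0013, -0.    ,  0.0009,  0.0026,  0.0025]), 'joint_efforts': array([ -0.002 , -39.3725, -37.0153,  -0.0004,   0.0074,  -0.    ]), 'tool_pos': array([0.1771, 0.5987, 0.2301]), 'tool_rot': array([-0.0003,  0.1434,  0.9897, -0.001 ]), 'contact_force': array([ 0.1385, -0.5861,  0.6994]), 'ft_torque': array([ 0.0359,  0.0394, -0.0492]), 'gripper_width': 1.0006738861629803}
lip_mid scene [(array([318.3, 247.7]), 0.84)]
lip_mid top [(array([300.6, 197.2]), 0.66)]
lip_mid wrist []
    [0.5785 0.0276 0.1254] [0.004323854819401971, 0.004323854819402051]
pointer_tip scene [(array([263.8, 197. ]), 0.47)]
pointer_tip top [(array([363.3, 159.2]), 0.62)]
pointer_tip wrist []
    [ 0.632  -0.0912  0.1952] [5.487478158433218e-06, 5.487478158571944e-06]
button_top scene [(array([265.2, 155. ]), 0.63)]
button_top top [(array([508.8, 240. ]), 0.8)]
button_top wrist []
    [ 0.5026 -0.383   0.0901] [0.001923233184056733, 0.0019232331840567894]
guard scene [(array([267.6, 304.9]),
[... 543 characters left out ...]
p [(array([300. , 261.2]), 0.55)]
wrench wrist []
    [ 0.4768  0.032  -0.0031] [0.00010871969044142699, 0.00010871969044132804]
clamp_knob scene [(array([395.2, 348.7]), 0.75)]
clamp_knob top [(array([202.2, 241.4]), 0.72)]
clamp_knob wrist []
    [ 0.523   0.2417 -0.002 ] [0.0018401951822434562, 0.0018401951822434558]
offcut scene [(array([319.9, 182.4]), 0.91)]
offcut top [(array([466.4, 309.6]), 0.87)]
offcut wrist []
    [ 0.3719 -0.3192 -0.0102] [0.0007392578703265817, 0.0007392578703265749]
screwdriver scene [(array([483.3, 342.6]), 0.64)]
screwdriver top [(array([162.3, 315. ]), 0.94)]
screwdriver wrist []
    [ 0.3656  0.3203 -0.002 ] [0.00020837209103994597, 0.00020837209103979947]
```

View pics/scene0.png

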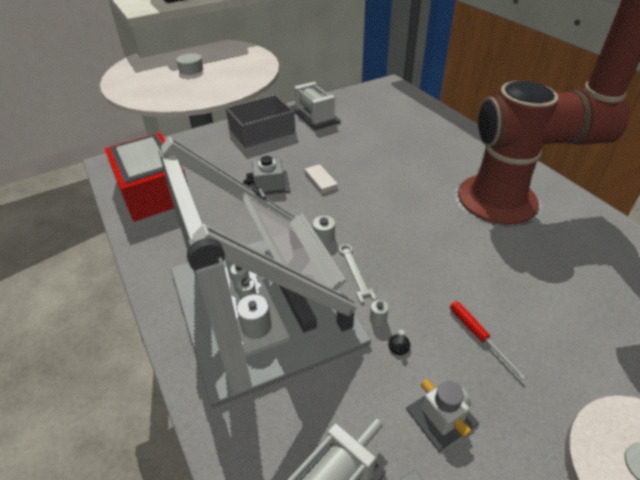

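View pics/top0.png

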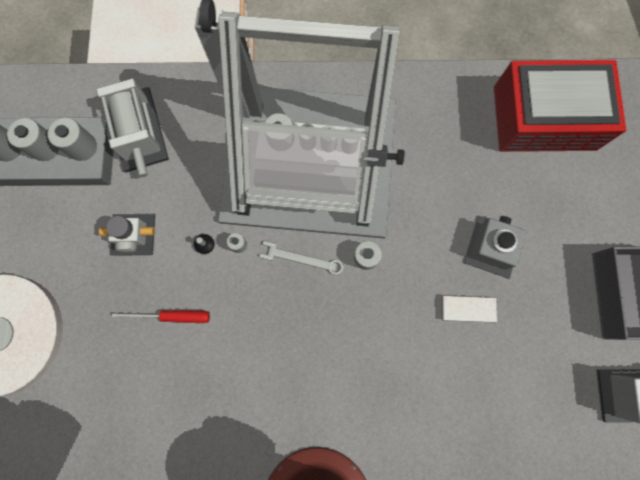

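View pics/wrist0.png

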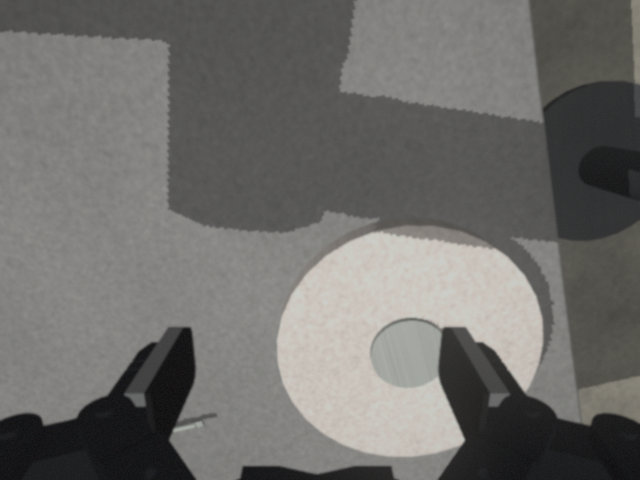

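Run:
```python
from h import *
np.set_printoptions(precision=4,suppress=True)
T=grab('top'); S=grab('scene'); W=grab('wrist')
print('he',W['hand_eye']); print(W['mtx'],T['mtx']); print('campos',T['c2w'][:3,3],S['c2w'][:3,3])
def pl(f,uv,z):
    o,d=ray(f,uv); return o+d*(z-o[2])/d[2]
for uv in [(219,221),(386,237)]: print(pl(T,uv,0.012))
for n in('pointer_tip','lip_mid','button_top'): print(n,[ (x['box'],x['p']) for c in('scene','top') for x in eyes.look_for(n,c)[:1]])
im=T['pixels'][100:290,180:420,::-1]; cv2.imwrite('pics/topc.png',cv2.resize(im,None,fx=3.3,fy=3.1,interpolation=cv2.INTER_CUBIC)[:600,:800])
im=S['pixels'][130:380,150:420,::-1]; cv2.imwrite('pics/scc.png',cv2.resize(im,None,fx=2.4,fy=2.4,interpolation=cv2.INTER_CUBIC))
```

```text
he [[ 0.0003 -0.948  -0.3184  0.0815]
 [ 1.      0.0001  0.0005 -0.0001]
 [-0.0005 -0.3184  0.9479 -0.1427]
 [ 0.      0.      0.      1.    ]]
[[427.0947   0.     316.5792]
 [  0.     427.0947 243.9731]
 [  0.       0.       1.    ]] [[484.133    0.     321.7846]
 [  0.     484.133  233.5423]
 [  0.       0.       1.    ]]
campos [ 0.326  -0.0154  1.0235] [0.8941 0.611  0.7727]
[0.5632 0.2052 0.012 ]
[ 0.5247 -0.1517  0.012 ]
pointer_tip [([255.1, 187.2, 25.1, 19.6], 0.64), ([383.6, 155.1, 44.1, 23.8], 0.62)]
lip_mid [([294.4, 240.7, 105.4, 96.0], 0.88), ([305.0, 164.8, 123.2, 85.3], 0.87)]
button_top [([268.5, 159.9, 13.4, 12.0], 0.66), ([507.0, 240.4, 16.5, 14.8], 0.68)]
```

View pics/topc.png

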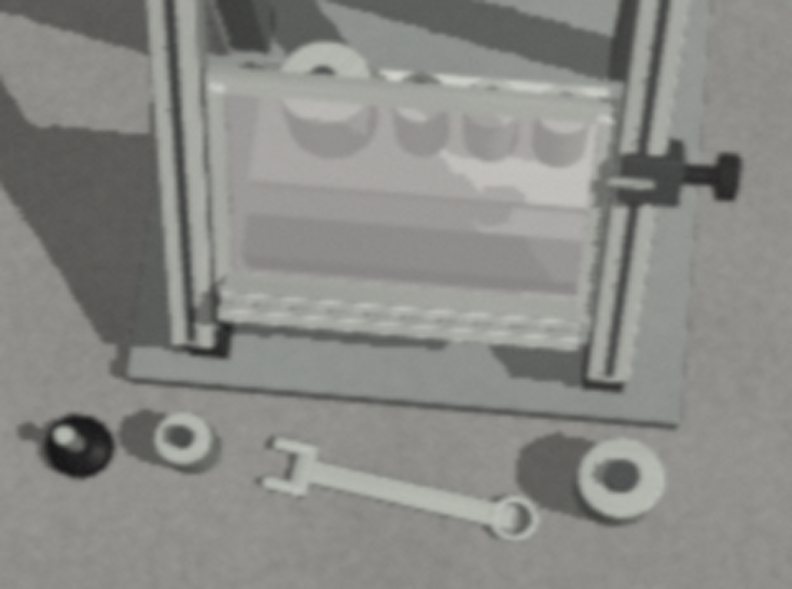

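View pics/scc.png

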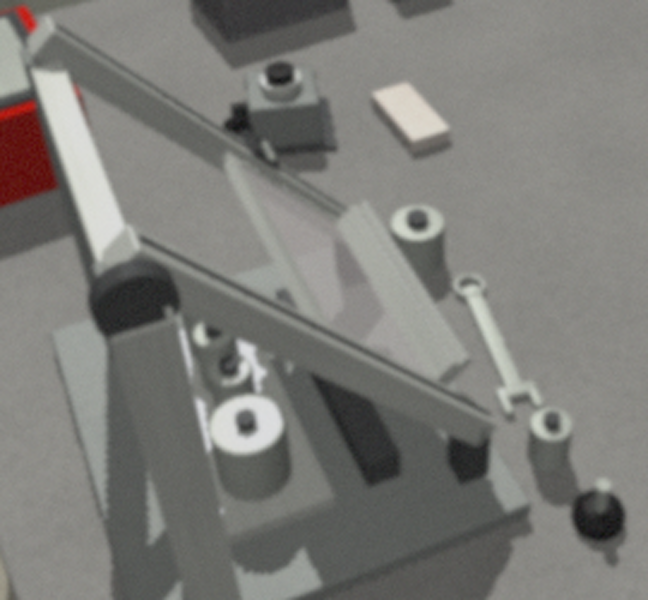

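```bash
cat >> h.py <<'E'
psi=np.radians(-6.15)
def frame(psi=psi):
    u=np.array([np.cos(psi),np.sin(psi),0]); l=np.array([-np.sin(psi),np.cos(psi),0]); z=np.array([0,0,1.])
    c,s_=np.cos(np.radians(50)),np.sin(np.radians(50))
    return u,l,c*u+s_*z,s_*u-c*z   # u,l,s(upslope),n(into pane)
def cur():
    st=monitor.state(); q=st['tool_rot']; return st, R.from_quat([q[1],q[2],q[3],q[0]])
def cmd(p,Rt):
    st,Rc=cur(); return (np.array(p)-st['tool_pos'])/0.5, (Rt*Rc.inv()).as_rotvec()/1.5
E
python3 - <<'E'
from h import *
np.set_printoptions(precision=4,suppress=True)
u,l,s,n=frame()
Rt=R.from_matrix(np.c_[s,-l,n]); print(np.linalg.det(Rt.as_matrix()))
st,Rc=cur()
R1=R.from_euler('z',-85,degrees=True)*Rc
print((np.array([.42,.40,.32])-st['tool_pos'])/.5, (R1*Rc.inv()).as_rotvec()/1.5)
p=np.array([.5785,.0276,.1254])-n*.11+s*0.03
print(p,(p-[.42,.40,.32])/.5,(Rt*R1.inv()).as_rotvec()/1.5)
E
```

```text
0.9999999999999994
[ 0.4852 -0.3985  0.1774] [ 0.     0.    -0.989]
[0.5139 0.0346 0.2191] [ 0.1878 -0.7309 -0.2018] [ 0.3749 -0.5126 -0.917 ]
```

Emit:
step_arm --pt "0.48 -0.4 0.18 0 0 -0.99 255" --pt "0.48 -0.4 0.18 0 0 -0.99 255" --pt "0.48 -0.4 0.18 0 0 -0.99 255" --pt "0.48 -0.4 0.18 0 0 -0.99 255" --pt "0.48 -0.4 0.18 0 0 -0.99 255" --pt "0.48 -0.4 0.18 0 0 -0.99 255" --pt "0.48 -0.4 0.18 0 0 -0.99 255" --pt "0.48 -0.4 0.18 0 0 -0.99 255" --pt "0.48 -0.4 0.18 0 0 -0.99 255" --pt "0.48 -0.4 0.18 0 0 -0.99 255"

```text
time: 3.1
tool_pos: [0.4178, 0.3989, 0.3215]
tool_rot: [-0.0, 0.777, 0.63, 0.0]
contact_force: [-0.1, -0.8, 0.1]
gripper_width: 0.001
```

Run:
```python
from h import *
np.set_printoptions(precision=4,suppress=True)
u,l,s,n=frame()
Rt=R.from_matrix(np.c_[s,-l,n]); st,Rc=cur()
print(st['tool_pos'],st['joint_pos'],st['contact_force'],st['gripper_width'])
print(cmd(np.array([.45,.034,.29]),Rt))
```

```text
[0.4178 0.3989 0.3215] [ 0.6335 -0.0975  1.6123  0.0001  1.6265  0.8422] [-0.0519 -0.8179  0.1265] 0.0011370737401507423
(array([ 0.0644, -0.7299, -0.0629]), array([ 0.3724, -0.5134, -0.912 ]))
```

Emit:
step_arm --pt "0.06 -0.73 -0.06 0.37 -0.51 -0.91 255" --pt "0.06 -0.73 -0.06 0.37 -0.51 -0.91 255" --pt "0.06 -0.73 -0.06 0.37 -0.51 -0.91 255" --pt "0.06 -0.73 -0.06 0.37 -0.51 -0.91 255" --pt "0.06 -0.73 -0.06 0.37 -0.51 -0.91 255" --pt "0.06 -0.73 -0.06 0.37 -0.51 -0.91 255" --pt "0.06 -0.73 -0.06 0.37 -0.51 -0.91 255" --pt "0.06 -0.73 -0.06 0.37 -0.51 -0.91 255" --pt "0.06 -0.73 -0.06 0.37 -0.51 -0.91 255" --pt "0.06 -0.73 -0.06 0.37 -0.51 -0.91 255"

```text
time: 4.1
tool_pos: [0.4612, 0.0342, 0.2893]
tool_rot: [0.023, 0.923, 0.023, 0.383]
contact_force: [0.5, -0.3, 0.4]
gripper_width: 0.001
```

Run:
```python
from h import *
np.set_printoptions(precision=4,suppress=True)
u,l,s,n=frame()
Rt=R.from_matrix(np.c_[s,-l,n]); st,Rc=cur()
print(st['tool_pos'],st['joint_pos'],st['contact_force'])
print(cmd(np.array([.45,.0,.29]),Rt))
f=grab('wrist','w1.png')
import pickle; pickle.dump(f,open('w1.pkl','wb'))
for k in ('lip_mid','pointer_tip'): print(k,eyes.pinpoint(k,'wrist'))
```

```text
[0.4612 0.0342 0.2893] [-0.1268 -1.0098  2.3898  0.078   0.9774  1.3771] [ 0.4976 -0.3209  0.3964]
(array([-0.0225, -0.0684,  0.0013]), array([ 0.038 , -0.0595, -0.0863]))
lip_mid [{'uv': [315.6, 243.7], 'p': 0.83}]
pointer_tip [{'uv': [481.0, 146.7], 'p': 0.78}]
```

View pics/w1.png

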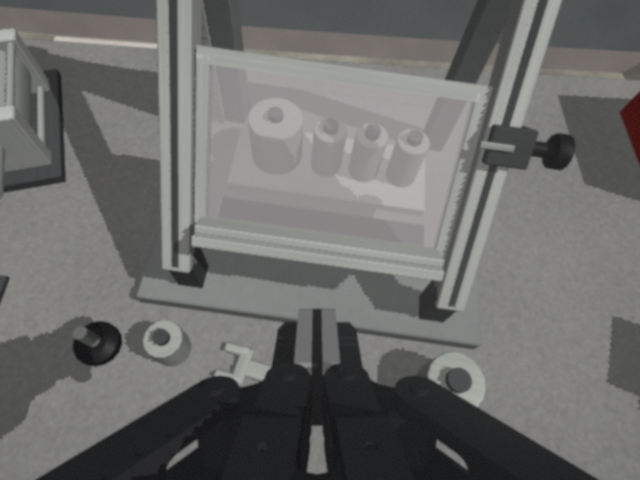

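Emit:
step_arm --pt "0.04 -0.12 -0.02 0.04 -0.06 -0.09 255" --pt "0.08 -0.12 -0.06 0.04 -0.06 -0.09 255" --pt "0.08 -0.12 -0.06 0.04 -0.06 -0.09 255" --pt "0.08 -0.12 -0.06 0.04 -0.06 -0.09 255"

```text
time: 4.65
tool_pos: [0.5012, -0.0238, 0.2618]
tool_rot: [0.022, 0.905, -0.046, 0.422]
contact_force: [0.2, 0.3, 1.1]
gripper_width: -0.001
```

Run:
```python
from h import *
import pickle
np.set_printoptions(precision=4,suppress=True)
u,l,s,n=frame()
Rt=R.from_matrix(np.c_[s,-l,n]); st,Rc=cur()
print(st['tool_pos'],st['joint_pos'],st['contact_force'])
f=grab('wrist','w2.png'); pickle.dump(f,open('w2.pkl','wb'))
f1=pickle.load(open('w1.pkl','rb')); T=grab('top'); S=grab('scene')
P1={'lip_mid':(315.6,243.7),'pointer_tip':(481,146.7)}
for k in P1:
    r=eyes.pinpoint(k,'wrist'); print(k,r)
    rs=[ray(f1,P1[k]),ray(f,r[0]['uv'])]
    print('ww',tri(rs))
    for c,F in(('top',T),('scene',S)):
        q=eyes.pinpoint(k,c); print(c,q)
        if q: rs.append(ray(F,q[0]['uv']))
    X,e=tri(rs); print('all',X,e)
    P1[k]=X
d=P1['pointer_tip']-P1['lip_mid']; print('s,l,n',d@s,d@l,d@n)
```

```text
[ 0.5012 -0.0238  0.2618] [-0.2665 -0.9079  2.4187  0.1792  0.7725  1.3346] [0.1919 0.3349 1.1074]
lip_mid [{'uv': [238.5, 300.4], 'p': 0.97}]
ww (array([0.5844, 0.0274, 0.1152]), [0.00031268902520466946, 0.00031268902520459996])
top [{'uv': [301.0, 199.7], 'p': 0.92}]
scene [{'uv': [316.3, 249.2], 'p': 0.65}]
all [0.58   0.0267 0.1209] [0.002017239179095423, 0.0013401820269639086, 0.0027787945424199755, 0.0020269110485696224]
pointer_tip [{'uv': [395.5, 168.1], 'p': 0.63}]
ww (array([ 0.6273, -0.0888,  0.2037]), [9.50788626568587e-05, 9.50788626569624e-05])
top [{'uv': [465.9, 309.8], 'p': 0.65}, {'uv': [363.7, 157.4], 'p': 0.6}]
scene [{'uv': [261.0, 195.2], 'p': 0.63}]
all [ 0.5388 -0.1196  0.2419] [0.07458105846688738, 0.06636459789576944, 0.216079650690636, 0.10750811904636567]
s,l,n 0.07643615862684669 -0.1498498772130837 -0.09709103308833221
```

View pics/w2.png

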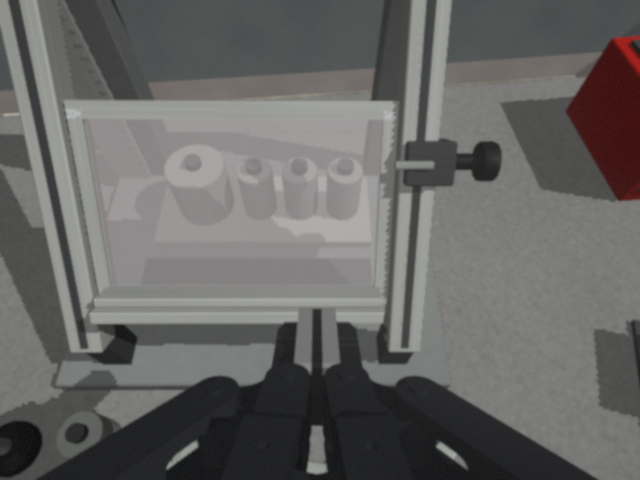

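Run:
```python
from h import *
import pickle
np.set_printoptions(precision=4,suppress=True)
u,l,s,n=frame()
Rt=R.from_matrix(np.c_[s,-l,n]); st,Rc=cur()
print(st['tool_pos'],(Rt*Rc.inv()).as_rotvec())
f1=pickle.load(open('w1.pkl','rb'));f2=pickle.load(open('w2.pkl','rb')); T=grab('top','t2.png'); S=grab('scene')
L=tri([ray(f1,(315.6,243.7)),ray(f2,(238.5,300.4)),ray(T,(300.8,198.5)),ray(S,(317.3,248.5))])
P=tri([ray(f1,(481,146.7)),ray(f2,(396.5,166.5)),ray(T,(363.5,158.2)),ray(S,(262.5,196))])
print(L,P); d=P[0]-L[0]; print('s,l,n',d@s,d@l,d@n)
# lip bottom front edge ends in w2 (n=-16,s=-8)
for uv in [(92,323),(383,323)]:
    o,v=ray(f2,uv); q=L[0]-16e-3*n; t=((q-o)@n)/(v@n); X=o+t*v; print('edge',X,(X-L[0])@s,(X-L[0])@l)
for a,b in((-.031,-.06),(-.031,.006)):
    p=L[0]+s*a+n*b-l*.01; print(p,cmd(p,Rt))
```

```text
[ 0.5013 -0.0232  0.2625] [ 0.0012  0.0029 -0.0049]
(array([0.5795, 0.027 , 0.1231]), [0.0014691969435165714, 0.0012114177938662022, 0.0023647927033529138, 0.0034595982267393343]) (array([ 0.6335, -0.092 ,  0.1975]), [0.000662602168220859, 0.0003567543794505331, 0.0006455436019914511, 0.000843672472627752])
s,l,n 0.0996824778510168 -0.11252053956524724 0.003063385434120399
edge [0.5722 0.1291 0.1263] -0.009221859156872392 0.1007948068275745
edge [ 0.5507 -0.0768  0.127 ] -0.008250996882166538 -0.10622984444868751
[0.5129 0.0241 0.1379] (array([ 0.0234,  0.0949, -0.2482]), array([ 0.0006,  0.0015, -0.0031]))
[0.5632 0.0187 0.0955] (array([ 0.1239,  0.084 , -0.3331]), array([ 0.0006,  0.0015, -0.0031]))
```

Emit:
step_arm --pt "0.02 0.1 -0.08 0 0 0 255" --pt "0.02 0.1 -0.16 0 0 0 255" --pt "0.02 0.095 -0.25 0 0 0 255" --pt "0.02 0.095 -0.25 0 0 0 255" --pt "0.02 0.095 -0.25 0 0 0 255"

```text
time: 5.7
tool_pos: [0.5112, 0.0239, 0.1367]
tool_rot: [0.022, 0.905, -0.047, 0.422]
contact_force: [-0.2, 0.6, 1.4]
gripper_width: 0.003
```

Run:
```python
from h import *
np.set_printoptions(precision=4,suppress=True)
u,l,s,n=frame()
Rt=R.from_matrix(np.c_[s,-l,n]); st,Rc=cur()
print(st['tool_pos'],st['joint_pos'],st['contact_force'])
L=np.array([0.5795, 0.027 , 0.1231])
grab('wrist','w3.png')
print(eyes.pinpoint('lip_mid','wrist'))
for a,b in((-.031,-.01),(-.031,.006)):
    p=L+s*a+n*b-l*.01; print(p,cmd(p,Rt))
```

```text
[0.5112 0.0239 0.1367] [-0.095  -0.692   2.5244 -0.016   0.4356  1.5902] [-0.1537  0.5998  1.4222]
[{'uv': [298.8, 206.8], 'p': 0.65}]
[0.551  0.02   0.1058] (array([ 0.0755, -0.007 , -0.0711]), array([ 0.0009,  0.0055, -0.0024]))
[0.5632 0.0187 0.0955] (array([ 0.0999, -0.0096, -0.0916]), array([ 0.0009,  0.0055, -0.0024]))
```

View pics/w3.png

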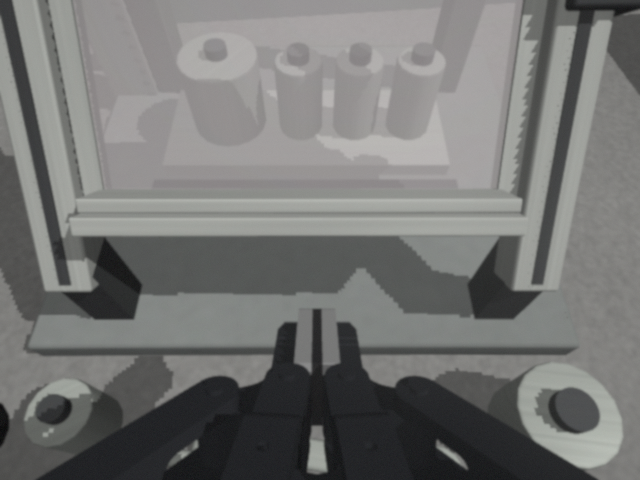

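Emit:
step_arm --pt "0.03 -0.003 -0.027 0 0 0 255" --pt "0.055 -0.005 -0.05 0 0 0 255" --pt "0.08 -0.008 -0.073 0 0 0 255" --pt "0.1 -0.01 -0.092 0 0 0 255" --pt "0.1 -0.01 -0.092 0 0 0 255"

```text
time: 6.3
tool_pos: [0.5637, 0.0182, 0.0937]
tool_rot: [0.022, 0.904, -0.047, 0.425]
contact_force: [0.4, 1.0, -0.6]
gripper_width: 0.004
```

Run:
```python
from h import *
np.set_printoptions(precision=4,suppress=True)
u,l,s,n=frame()
st,Rc=cur()
L=np.array([0.5795, 0.027 , 0.1231])
d=st['tool_pos']-L
print(st['tool_pos'],'s l n',d@s,d@l,d@n,st['contact_force'])
grab('wrist','w4.png')
print(eyes.pinpoint('lip_mid','wrist'))
print(s/.5*.01, 'per 10mm')
```

```text
[0.5637 0.0182 0.0937] s l n -0.031998051586888385 -0.010415394818538736 0.007586541271290879 [ 0.3959  0.9638 -0.6458]
[{'uv': [290.4, 258.3], 'p': 0.87}]
[ 0.0128 -0.0014  0.0153] per 10mm
```

View pics/w4.png

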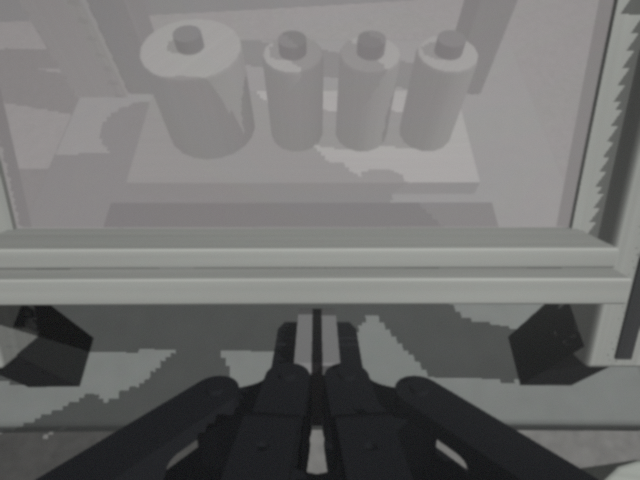

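Emit:
step_arm --pt "0.0128 -0.0014 0.0153 0 0 0 255" --pt "0.0256 -0.0028 0.0306 0 0 0 255" --pt "0.0384 -0.0042 0.0459 0 0 0 255" --pt "0.0512 -0.0056 0.0612 0 0 0 255" --pt "0.064 -0.007 0.0765 0 0 0 255" --pt "0.0768 -0.0084 0.0918 0 0 0 255" --pt "0.0896 -0.0098 0.1071 0 0 0 255" --pt "0.1 -0.011 0.12 0 0 0 255" --pt "0.1 -0.011 0.12 0 0 0 255"

```text
time: 7.3
tool_pos: [0.6123, 0.0135, 0.1527]
tool_rot: [0.022, 0.904, -0.047, 0.424]
contact_force: [-1.0, 0.7, 0.1]
gripper_width: 0.005
```

```bash
cat > m.py <<'E'
from h import *
import sys
np.set_printoptions(precision=4,suppress=True)
u,l,s,n=frame()
st,Rc=cur()
L=np.array([0.5795, 0.027 , 0.1231]); P=np.array([ 0.6335, -0.092 ,  0.1975])
d=st['tool_pos']-L
print(st['time'],st['tool_pos'],'s l n',d@s,d@l,d@n,st['contact_force'])
t=sys.argv[1]
F={c:grab(c,f'{c[0]}_{t}.png') for c in('wrist','top','scene')}
for k in('lip_mid','pointer_tip'):
    rs=[]
    for c in F:
        q=eyes.pinpoint(k,c); print(k,c,[(np.round(x['uv'],1),round(x['p'],2)) for x in q[:2]])
        if q: rs.append(ray(F[c],q[0]['uv']))
    if len(rs)>1:
        X,e=tri(rs); print(X,np.round(e,4),'rel P s l n',(X-P)@s,(X-P)@l,(X-P)@n)
T=F['top']['pixels'][80:250,200:420,::-1]; cv2.imwrite(f'pics/tc_{t}.png',cv2.resize(T,None,fx=3.5,fy=3.5,interpolation=cv2.INTER_CUBIC))
E
python3 m.py a
```

```text
7.3 [0.6123 0.0135 0.1527] s l n 0.04458174227255628 -0.009956218629746385 0.007033674693700502 [-0.9718  0.66    0.1128]
lip_mid wrist [(array([293.5, 284.5]), 0.72)]
lip_mid top [(array([300.4, 169.5]), 0.84)]
lip_mid scene [(array([296. , 237.4]), 0.96)]
[0.6219 0.0226 0.1706] [0.0028 0.0007 0.0025] rel P s l n -0.03590235336166226 0.11274672566189002 -0.0009012619304006259
pointer_tip wrist [(array([629.4, 183.5]), 0.97)]
pointer_tip top [(array([362.8, 158.9]), 0.89)]
pointer_tip scene [(array([265.6, 194.8]), 0.48)]
[ 0.6304 -0.0879  0.2024] [0.0021 0.0018 0.0015] rel P s l n 0.0014903085940429943 0.00370209861062237 -0.00583164272243791
```

View pics/w_a.png

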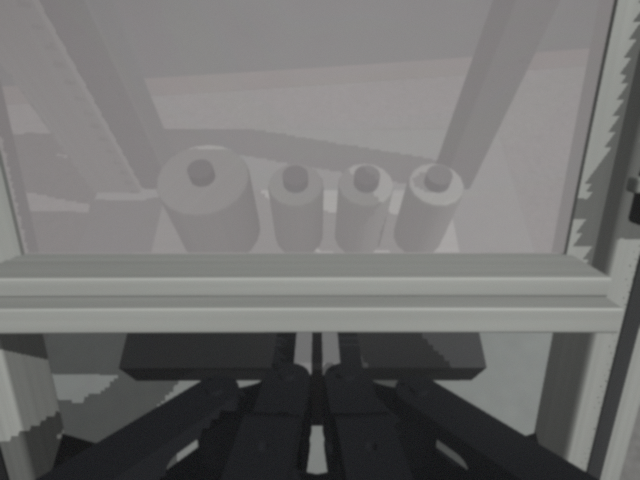

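View pics/tc_a.png

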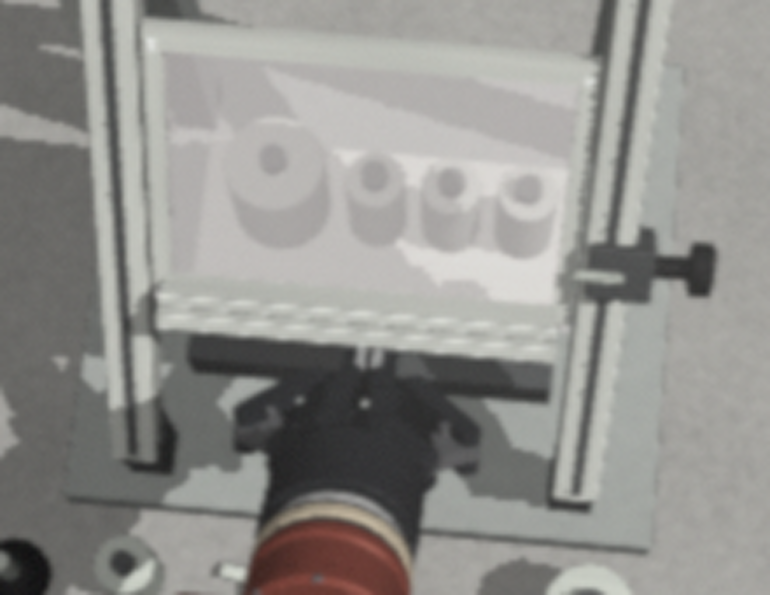

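Emit:
step_arm --pt "0.009 -0.001 0.0107 0 0 0 255" --pt "0.018 -0.002 0.0214 0 0 0 255" --pt "0.027 -0.003 0.032 0 0 0 255" --pt "0.032 -0.0035 0.0383 0 0 0 255" --pt "0.0345 -0.0038 0.0413 0 0 0 255" --pt "0.0345 -0.0038 0.0413 0 0 0 255"

```text
time: 8.35
tool_pos: [0.6282, 0.0116, 0.1707]
tool_rot: [0.022, 0.905, -0.047, 0.422]
contact_force: [-0.6, 0.3, -3.0]
gripper_width: -0.003
```

```bash
python3 m.py b
```

```text
8.35 [0.6282 0.0116 0.1707] s l n 0.0686537836826301 -0.010075510498302307 0.007800592012429518 [-0.6449  0.2841 -2.9824]
lip_mid wrist [(array([290.6, 286.6]), 0.95)]
lip_mid top [(array([302.9, 156.9]), 0.76)]
lip_mid scene [(array([288.5, 228.6]), 0.8)]
[0.6349 0.0193 0.1965] [0.0003 0.0026 0.0027] rel P s l n -0.007513351600484982 0.11084128621425159 -0.007406315498542393
pointer_tip wrist [(array([614.1, 256.9]), 0.85)]
pointer_tip top [(array([363.2, 158.3]), 0.8), (array([303.2, 158.4]), 0.56)]
pointer_tip scene [(array([263.2, 195.5]), 0.65)]
[ 0.6331 -0.0905  0.1994] [0.001  0.0009 0.0006] rel P s l n 0.001060299830147984 0.0014869857719126075 -0.0016545378281569046
```

View pics/w_b.png

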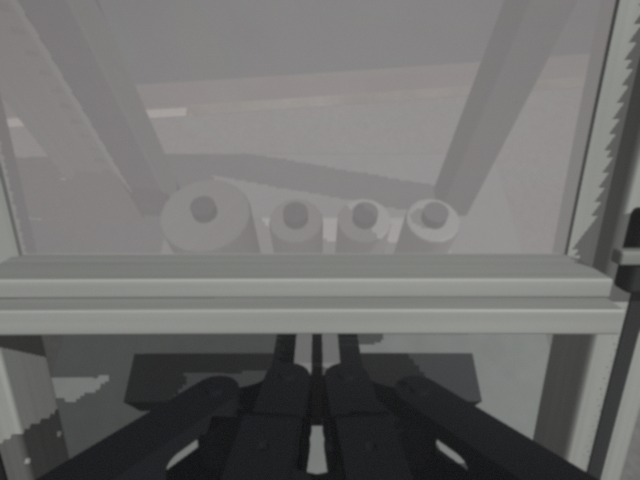

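View pics/tc_b.png

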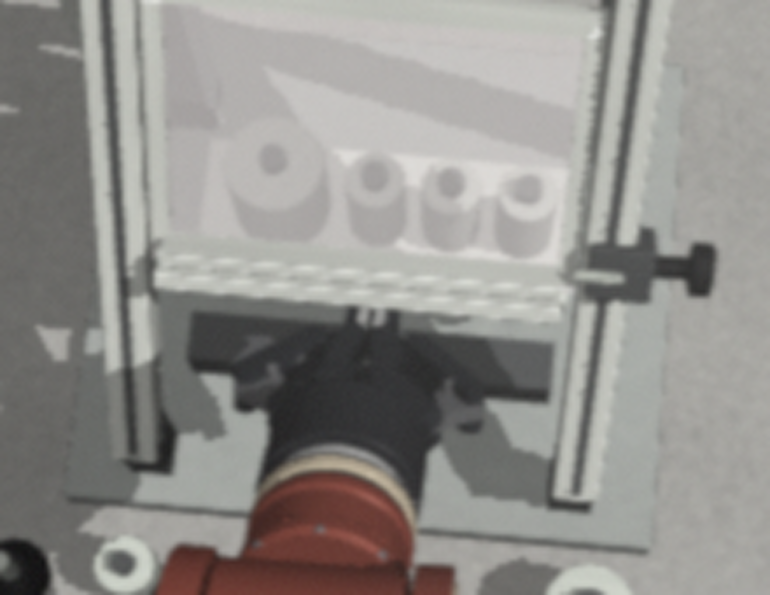

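Run:
```python
import cv2,numpy as np
im=cv2.imread('pics/w_b.png'); g=cv2.cvtColor(im,6).astype(int)
for c in (400,500,580): print(c,[(r,int(g[r,c-4:c+4].mean())) for r in range(250,340,1)])
cv2.imwrite('pics/wbc.png',cv2.resize(im[200:360,520:640],None,fx=5,fy=3.75,interpolation=cv2.INTER_NEAREST))
```

```text
400 [(250, 126), (251, 126), (252, 129), (253, 130), (254, 130), (255, 127), (256, 126), (257, 126), (258, 127), (259, 127), (260, 127), (261, 126), (262, 126), (263, 126), (264, 126), (265, 127), (266, 129), (267, 128), (268, 127), (269, 127), (270, 127), (271, 127), (272, 127), (273, 126), (274, 125), (275, 125), (276, 127), (277, 133), (278, 147), (279, 159), (280, 162), (281, 157), (282, 151), (283, 149), (284, 148), (285, 146), (286, 145), (287, 145), (288, 145), (289, 145), (290, 145), (291, 143), (292, 143), (293, 141), (294, 140), (295, 134), (296, 124), (297, 118), (298, 121), (299, 123), (300, 124), (301, 124), (302, 123), (303, 124), (304, 125), (305, 126), (306, 127), (307, 129), (308, 138), (309, 153), (310, 161), (311, 157), (312, 149), (313, 144), (314, 142), (315, 141), (316, 140), (317, 140), (318, 140), (319, 141), (320, 141), (321, 141), (322, 142), (323, 143), (324, 143), (325, 144), (326, 144), (327, 144), (328, 144), (329, 143), (330, 143), (331, 140), (332, 130), (333, 119), (334, 117), (335, 120), (336, 122), (337, 123), (338, 123), (339, 123)]
500 [(250, 146)
[... 1443 characters left out ...]
281, 153), (282, 147), (283, 144), (284, 142), (285, 141), (286, 140), (287, 140), (288, 139), (289, 139), (290, 139), (291, 139), (292, 139), (293, 138), (294, 135), (295, 130), (296, 119), (297, 113), (298, 117), (299, 123), (300, 124), (301, 124), (302, 125), (303, 125), (304, 125), (305, 125), (306, 124), (307, 126), (308, 133), (309, 150), (310, 164), (311, 161), (312, 151), (313, 145), (314, 141), (315, 141), (316, 140), (317, 140), (318, 141), (319, 139), (320, 140), (321, 141), (322, 142), (323, 142), (324, 143), (325, 142), (326, 143), (327, 142), (328, 141), (329, 141), (330, 141), (331, 139), (332, 130), (333, 111), (334, 86), (335, 72), (336, 69), (337, 68), (338, 69), (339, 68)]
```

View pics/wbc.png

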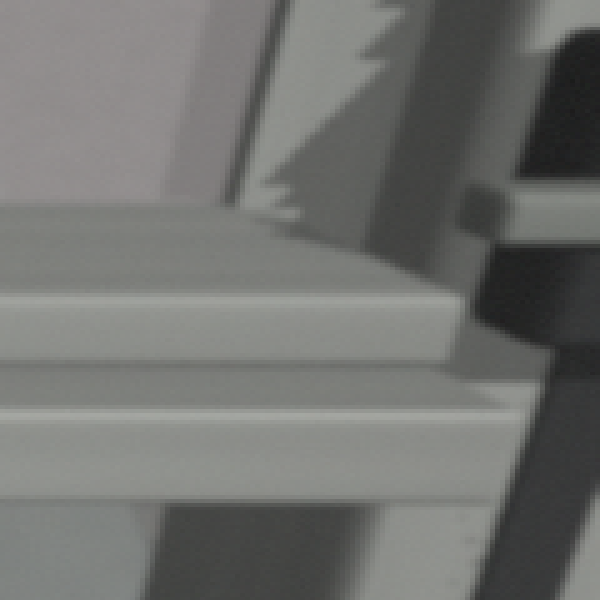

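```bash
cat > rel.py <<'E'
from h import *
from scipy.optimize import least_squares
u,l,s,n=frame()
def camframe(f):  # express rays in (s,l,n) coords
    B=np.c_[s,l,n]
    return B
def rel(f,edges,ptr,L0,lcol=None):
    """edges: list of (u,v,s,n) local; ptr: list of (u,v,ds,dn). returns lip & pointer s"""
    B=np.c_[s,l,n]
    def RS(uv):
        o,d=ray(f,uv); return B.T@(o-L0),B.T@d
    E=[(RS((a,b)),c,d) for a,b,c,d in edges]
    def fun(x): # lip s,n ; residual in perpendicular s at plane n
        out=[]
        for (o,d),es,en in E:
            t=(x[1]+en-o[2])/d[2]; out.append((o+t*d)[0]-(x[0]+es))
        return np.array(out)*1e3
    r=least_squares(fun,[0,0]); x=r.x
    print('lip s,n mm',x*1e3,'res',r.fun)
    for a,b,ds,dn in ptr:
        o,d=RS((a,b)); t=(x[1]+dn-o[2])/d[2]; X=o+t*d
        print('ptr s',(X[0]-ds)*1e3,'l',X[1]*1e3,'=> remaining mm',(X[0]-ds-x[0])*1e3)
    return x
E
python3 - <<'E'
from rel import *
np.set_printoptions(precision=2,suppress=True)
f=grab('wrist'); L0=np.array([0.5795, 0.027 , 0.1231])
for k in range(1):
    e=[(580,278,.008,-.008),(580,296,.001,-.008),(580,309,.001,-.016),(580,333,-.008,-.016)]
    rel(f,e,[(622,258,0,-.0025),(622,252,.0025,-.0025),(622,264,-.0025,-.0025),(614.1,256.9,0,0)],L0)
E
```

```text
lip s,n mm [88.03  4.16] res [-0.11  0.39 -0.34  0.07]
ptr s 100.96097669259463 l -112.92639752698098 => remaining mm 12.926431806647473
ptr s 100.60191105307263 l -112.43895753334067 => remaining mm 12.567366167125476
ptr s 101.299822645139 l -113.41767980609097 => remaining mm 13.26527775919184
ptr s 100.42329596545908 l -112.0664728419427 => remaining mm 12.388751079511914
```

Emit:
step_arm --pt "0.0051 -0.0006 0.0061 0 0 0 255" --pt "0.0095 -0.001 0.0115 0 0 0 255" --pt "0.0128 -0.0014 0.0153 0 0 0 255" --pt "0.0141 -0.0015 0.0168 0 0 0 255" --pt "0.0141 -0.0015 0.0168 0 0 0 255"

```text
time: 9.35
tool_pos: [0.6361, 0.0107, 0.1807]
tool_rot: [0.022, 0.904, -0.047, 0.424]
contact_force: [-0.3, 0.6, -2.6]
gripper_width: -0.001
```

```bash
cat > e.py <<'E'
from h import *
import sys,pickle
np.set_printoptions(precision=4,suppress=True)
u,l,s,n=frame(); L=np.array([0.5795, 0.027 , 0.1231])
t=sys.argv[1]
f=grab('wrist',f'w_{t}.png'); pickle.dump(f,open(f'w_{t}.pkl','wb'))
st=f['st']; d=st['tool_pos']-L; print(st['time'],st['tool_pos'],'s l n',d@s,d@l,d@n,st['contact_force'])
print(eyes.pinpoint('pointer_tip','wrist'),eyes.pinpoint('lip_mid','wrist'))
g=cv2.cvtColor(f['pixels'],cv2.COLOR_RGB2GRAY).astype(float)
for c in (int(x) for x in sys.argv[2].split(',')):
    p=cv2.GaussianBlur(g[:,c-4:c+5].mean(1).reshape(-1,1),(1,3),0).ravel(); gr=np.diff(p)
    print(c,[(i+.5,round(gr[i])) for i in range(200,400) if abs(gr[i])>4 and abs(gr[i])>=max(abs(gr[i-1]),abs(gr[i+1]))])
x0,y0=(int(x) for x in sys.argv[3].split(','))
cv2.imwrite(f'pics/wc_{t}.png',cv2.resize(f['pixels'][y0:y0+160,x0:x0+120,::-1],None,fx=5,fy=3.75,interpolation=cv2.INTER_NEAREST))
E
python3 e.py c 500,580 520,200
```

```text
9.35 [0.6361 0.0107 0.1807] s l n 0.08147816924644927 -0.010090369287898974 0.007424537806315766 [-0.3061  0.6405 -2.6328]
[{'uv': [605.1, 291.7], 'p': 0.8}] [{'uv': [290.1, 285.4], 'p': 0.93}]
500 [(253.5, -6), (277.5, 11), (280.5, -5), (294.5, -8), (307.5, 11), (311.5, -6), (331.5, -9)]
580 [(257.5, -5), (277.5, 11), (280.5, -5), (294.5, -7), (307.5, 13), (311.5, -7), (332.5, -21)]
```

View pics/wc_c.png

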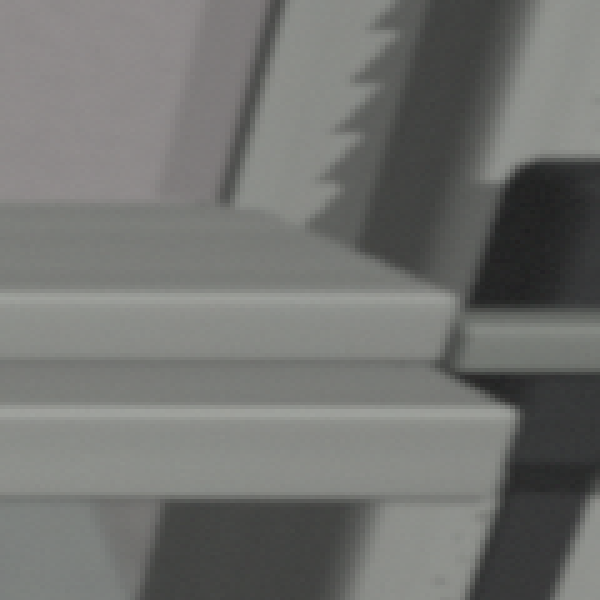

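Run:
```python
from rel import *
import pickle
np.set_printoptions(precision=2,suppress=True)
f=pickle.load(open('w_c.pkl','rb')); L0=np.array([0.5795, 0.027 , 0.1231])
e=[(580,277.5,.008,-.008),(580,295,.001,-.008),(580,308,.001,-.016),(580,332.2,-.008,-.016)]
rel(f,e,[(620,292.4,0,-.0025),(620,285.3,.0025,-.0025),(620,299.5,-.0025,-.0025),(605,291.7,0,0)],L0)
```

```text
lip s,n mm [100.65   4.45] res [-0.19  0.48 -0.3   0.02]
ptr s 100.64119477214837 l -115.4961626618431 => remaining mm -0.005855797114900918
ptr s 100.82107404226647 l -114.89924721141493 => remaining mm 0.1740234730032153
ptr s 100.43118255309118 l -116.09869828928561 => remaining mm -0.2158680161720855
ptr s 99.7211742830676 l -112.16451645521144 => remaining mm -0.9258762861956704
```

Emit:
step_arm --pt "-0.0077 0.0008 -0.0092 0 0 0 255" --pt "-0.0154 0.0016 -0.0184 0 0 0 255" --pt "-0.05 0.005 0.01 0 0 0 255" --pt "-0.11 0.012 0.062 0 0 0 255" --pt "-0.168 0.018 0.111 0 0 0 255" --pt "-0.22 -0.05 0.14 0 0 0 255" --pt "-0.22 -0.1 0.14 0 0 0 255" --pt "-0.22 -0.13 0.14 0 0 0 255" --pt "-0.22 -0.13 0.14 0 0 0 255"

```text
time: 10.4
tool_pos: [0.5255, -0.0561, 0.2511]
tool_rot: [0.023, 0.904, -0.048, 0.424]
contact_force: [-0.5, 0.5, -0.4]
gripper_width: -0.0
```

```bash
python3 e.py d 300,360 320,150; python3 m.py d
```

```text
10.4 [ 0.5255 -0.0561  0.2511] s l n 0.06927911069801686 -0.08840567626787713 -0.11663456694063362 [-0.525   0.4565 -0.3758]
[{'uv': [351.8, 187.6], 'p': 0.6}] [{'uv': [172.5, 181.5], 'p': 0.68}]
300 [(205.5, -26), (234.5, 24), (260.5, -26), (266.5, 9), (279.5, -19), (307.5, 13), (364.5, -20)]
360 [(216.5, 9), (368.5, -9)]
10.55 [ 0.5255 -0.0539  0.2496] s l n 0.068002276515815 -0.08619863379604535 -0.11577508591977916 [-0.3479 -0.1701  0.5757]
lip_mid wrist []
lip_mid top [(array([302.2, 153.9]), 0.91)]
lip_mid scene [(array([283.8, 227.4]), 0.81)]
[0.6411 0.0187 0.2008] [0. 0.] rel P s l n -0.00019401915920153672 0.11084360778011725 -0.00540340411895339
pointer_tip wrist []
pointer_tip top [(array([362.3, 159.5]), 0.64), (array([368.7, 255.3]), 0.51)]
pointer_tip scene [(array([264.4, 198.3]), 0.76), (array([377.6, 323.1]), 0.47)]
[ 0.632  -0.0894  0.1932] [0.0003 0.0003] rel P s l n -0.004432169245234376 0.0023789362138797246 0.0014327678102344131
```

View pics/w_d.png

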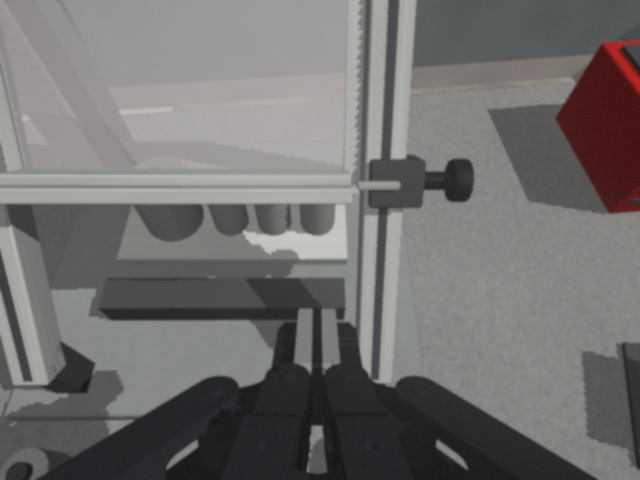

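View pics/tc_d.png

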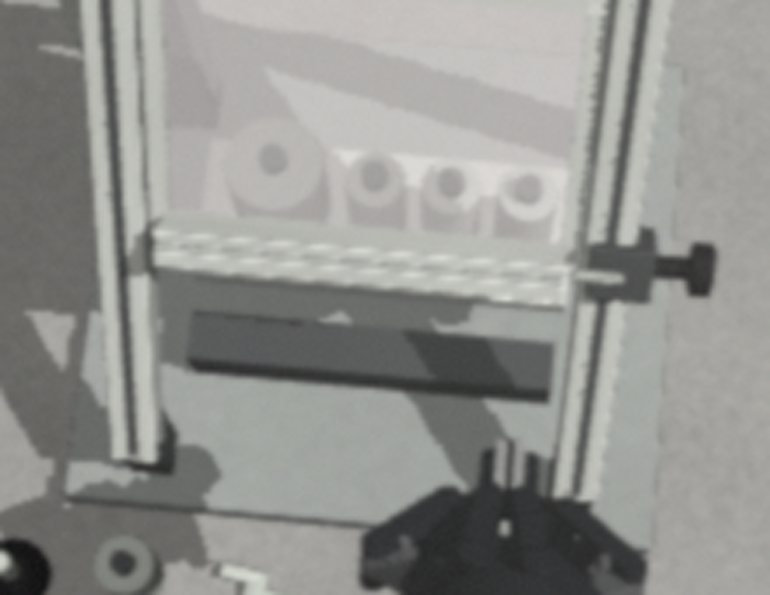

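Run:
```python
from rel import *
import pickle
np.set_printoptions(precision=2,suppress=True)
f=pickle.load(open('w_d.pkl','rb')); L0=np.array([0.5795, 0.027 , 0.1231])
g=cv2.cvtColor(f['pixels'],cv2.COLOR_RGB2GRAY).astype(float)
for c in (250,320,335,370,385): print(c,[(r,int(g[r,c-3:c+4].mean())) for r in range(164,212)])
cv2.imwrite('pics/wc_d2.png',cv2.resize(f['pixels'][150:230,310:410,::-1],None,fx=7,fy=7,interpolation=cv2.INTER_CUBIC))
# button
T=grab('top');S=grab('scene')
q=[eyes.pinpoint('button_top',c)[0]['uv'] for c in('top','scene')]; print(q,tri([ray(T,q[0]),ray(S,q[1])]))
```

```text
250 [(164, 155), (165, 155), (166, 154), (167, 154), (168, 155), (169, 154), (170, 153), (171, 151), (172, 148), (173, 148), (174, 150), (175, 150), (176, 158), (177, 174), (178, 183), (179, 183), (180, 179), (181, 176), (182, 174), (183, 173), (184, 172), (185, 170), (186, 165), (187, 155), (188, 141), (189, 139), (190, 148), (191, 161), (192, 173), (193, 175), (194, 173), (195, 171), (196, 170), (197, 170), (198, 171), (199, 172), (200, 173), (201, 173), (202, 173), (203, 171), (204, 165), (205, 147), (206, 123), (207, 107), (208, 105), (209, 108), (210, 109), (211, 111)]
320 [(164, 159), (165, 156), (166, 155), (167, 155), (168, 155), (169, 155), (170, 155), (171, 152), (172, 149), (173, 147), (174, 148), (175, 150), (176, 157), (177, 172), (178, 181), (179, 180), (180, 176), (181, 173), (182, 172), (183, 171), (184, 170), (185, 167), (186, 161), (187, 148), (188, 138), (189, 139), (190, 152), (191, 168), (192, 179), (193, 178), (194, 175), (195, 172), (196, 171), (197, 171), (198, 172), (199, 173), (200, 173), (201, 173), (202, 173), (203, 171), (204, 163), (205, 146), (206, 123)
[... 1140 characters left out ...]
 (208, 68), (209, 76), (210, 94), (211, 108)]
385 [(164, 77), (165, 76), (166, 74), (167, 75), (168, 74), (169, 73), (170, 74), (171, 74), (172, 74), (173, 75), (174, 74), (175, 74), (176, 74), (177, 73), (178, 73), (179, 73), (180, 74), (181, 76), (182, 88), (183, 116), (184, 142), (185, 155), (186, 154), (187, 149), (188, 145), (189, 142), (190, 133), (191, 111), (192, 82), (193, 64), (194, 61), (195, 67), (196, 70), (197, 72), (198, 73), (199, 72), (200, 72), (201, 71), (202, 72), (203, 72), (204, 72), (205, 72), (206, 72), (207, 70), (208, 67), (209, 72), (210, 89), (211, 102)]
[[509.2, 240.5], [266.5, 154.8]] (array([ 0.5 , -0.38,  0.09]), [0.0005581059262014382, 0.0005581059262012866])
```

View pics/wc_d2.png

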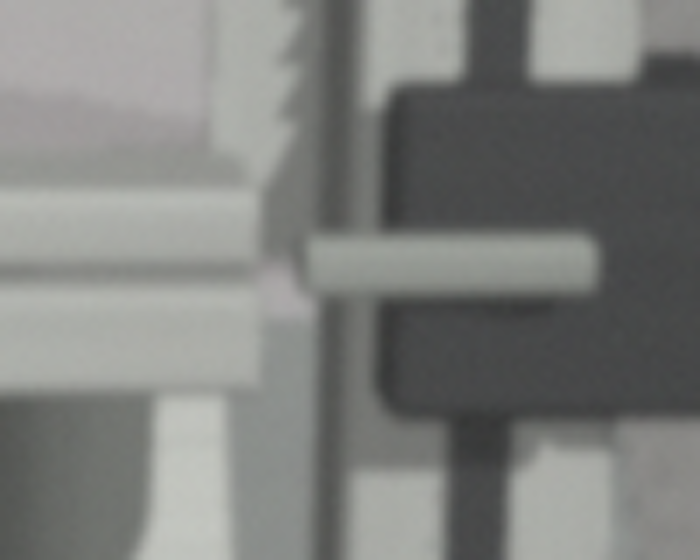

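Run:
```python
from rel import *
import pickle
np.set_printoptions(precision=2,suppress=True)
f=pickle.load(open('w_d.pkl','rb')); L0=np.array([0.5795, 0.027 , 0.1231])
e=[(325,176.5,.008,-.008),(325,187,.001,-.008),(325,190.3,.001,-.016),(325,205.2,-.008,-.016)]
rel(f,e,[(370,187.3,0,-.0025),(370,183.3,.0025,-.0025),(370,191.3,-.0025,-.0025)],L0)
# assume n=4.3mm fixed
for r,es,en in [(176.5,.008,-.008),(187,.001,-.008),(190.3,.001,-.016),(205.2,-.008,-.016),(187.3,0,-.0025)]:
    o,d=ray(f,(340,r)); o=o-L0; t=(.0043+en-o@n)/(d@n); print(r,((o+t*d)@s-es)*1e3)
```

```text
lip s,n mm [100.66   7.26] res [-0.21  0.38 -0.07 -0.1 ]
ptr s 100.81574740419312 l -121.82485872646117 => remaining mm 0.15944956955013523
ptr s 100.82327435198202 l -121.72196541231592 => remaining mm 0.16697651733903196
ptr s 100.79287428683631 l -121.9282671551807 => remaining mm 0.13657645219332382
176.5 100.94602225590089
187 101.60738742568284
190.3 101.18167758356398
205.2 101.25282767939123
187.3 101.37279977546048
```

Run:
```python
from h import *
np.set_printoptions(precision=4,suppress=True)
print(cmd([.49,-.36,.22],R.from_matrix(np.diag([1.,-1,-1]))))
```

```text
(array([-0.0711, -0.6117, -0.0595]), array([0.0304, 0.5825, 0.0642]))
```

Emit:
step_arm --pt "-0.1 -0.05 0.0 0 0 0 255" --pt "-0.1 -0.13 0.0 0.0 0.1 0.0 255" --pt "-0.1 -0.23 0.0 0.01 0.2 0.02 255" --pt "-0.07 -0.33 -0.0 0.02 0.3 0.03 255" --pt "-0.07 -0.43 -0.06 0.03 0.4 0.04 255" --pt "-0.07 -0.53 -0.06 0.03 0.5 0.06 255" --pt "-0.07 -0.61 -0.06 0.03 0.58 0.064 255" --pt "-0.07 -0.61 -0.06 0.03 0.58 0.064 255" --pt "-0.07 -0.61 -0.06 0.03 0.58 0.064 255" --pt "-0.07 -0.61 -0.06 0.03 0.58 0.064 255"

```text
time: 12.2
tool_pos: [0.4904, -0.3585, 0.2202]
tool_rot: [0.0, 1.0, -0.0, 0.002]
contact_force: [0.6, 0.7, 0.5]
gripper_width: 0.002
```

Run:
```python
from h import *
import pickle
np.set_printoptions(precision=4,suppress=True)
f=grab('wrist','w_e.png'); pickle.dump(f,open('w_e.pkl','wb'))
print(f['st']['tool_pos'],f['st']['joint_pos'],f['st']['contact_force'])
q=eyes.pinpoint('button_top','wrist'); print(q)
T=grab('top');S=grab('scene')
if q:
  r=[ray(f,q[0]['uv']),ray(T,(509,240.2)),ray(S,(265.8,154.9))]
  print(tri(r)); o,d=r[0]; print(o+d*(.084-o[2])/d[2])
```

```text
[ 0.4904 -0.3585  0.2202] [-0.7551  0.0158  1.6694  0.003   1.4524  0.8155] [0.5944 0.7449 0.4801]
[{'uv': [351.1, 206.9], 'p': 0.88}]
(array([ 0.5035, -0.3822,  0.0899]), [0.003688913426147372, 0.0028151269892023995, 0.0016938020861088977])
[ 0.5058 -0.3819  0.084 ]
```

View pics/w_e.png

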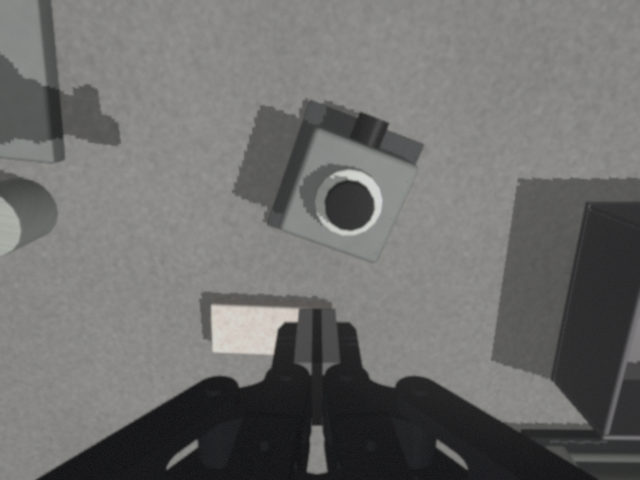

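Emit:
step_arm --pt "0.015 -0.024 0 0 0 0 255" --pt "0.028 -0.048 -0.08 0 0 0 255" --pt "0.028 -0.048 -0.17 0 0 0 255" --pt "0.028 -0.048 -0.19 0 0 0 255" --pt "0.028 -0.048 -0.19 0 0 0 255"

```text
time: 12.9
tool_pos: [0.5032, -0.3815, 0.1232]
tool_rot: [-0.001, 1.0, 0.0, 0.001]
contact_force: [-0.6, 0.6, 0.2]
gripper_width: -0.001
```

Run:
```python
from h import *
import pickle
np.set_printoptions(precision=4,suppress=True)
f=grab('wrist','w_f.png'); pickle.dump(f,open('w_f.pkl','wb')); f0=pickle.load(open('w_e.pkl','rb'))
print(f['st']['tool_pos'],f['st']['contact_force'])
q=eyes.pinpoint('button_top','wrist'); print(q)
print(tri([ray(f,q[0]['uv']),ray(f0,(350.5,205.5))])); 
for z in (.084,.088): o,d=ray(f,q[0]['uv']); print(o+d*(z-o[2])/d[2])
```

```text
[ 0.5032 -0.3815  0.1232] [-0.5664  0.5631  0.1588]
[{'uv': [313.9, 284.4], 'p': 0.91}]
(array([ 0.5092, -0.3805,  0.094 ]), [9.944212157621465e-05, 9.944212157631271e-05])
[ 0.5048 -0.3803  0.084 ]
[ 0.5066 -0.3804  0.088 ]
```

View pics/w_f.png

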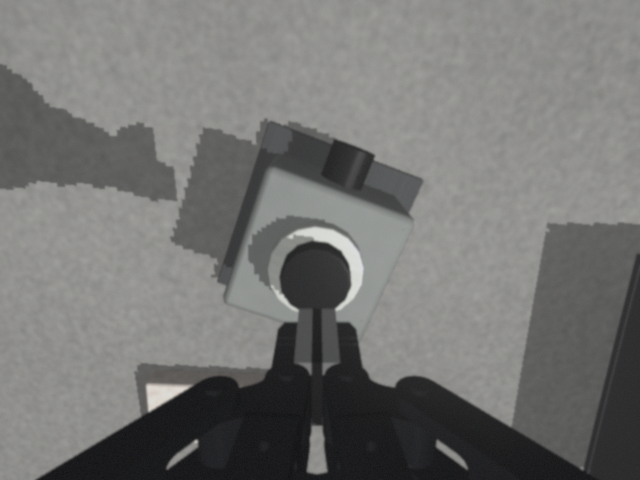

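Emit:
step_arm --pt "0.004 0.001 -0.03 0 0 0 255" --pt "0.004 0.001 -0.055 0 0 0 255" --pt "0.004 0.001 -0.068 0 0 0 255" --pt "0.004 0.001 -0.074 0 0 0 255" --pt "0.004 0.001 -0.074 0 0 0 255"

```text
time: 13.5
tool_pos: [0.5062, -0.3823, 0.0868]
tool_rot: [-0.0, 1.0, -0.0, 0.001]
contact_force: [-0.5, -0.6, -0.6]
gripper_width: 0.002
```

Run:
```python
from h import *
np.set_printoptions(precision=4,suppress=True)
f=grab('wrist','w_g.png')
for i in range(3): st=monitor.state(); print(st['tool_pos'],st['contact_force']);
```

```text
[ 0.5064 -0.3826  0.0875] [0.4059 0.467  0.4768]
[ 0.5064 -0.3826  0.0875] [0.4059 0.467  0.4768]
[ 0.5064 -0.3826  0.0875] [0.4059 0.467  0.4768]
```

View pics/w_g.png

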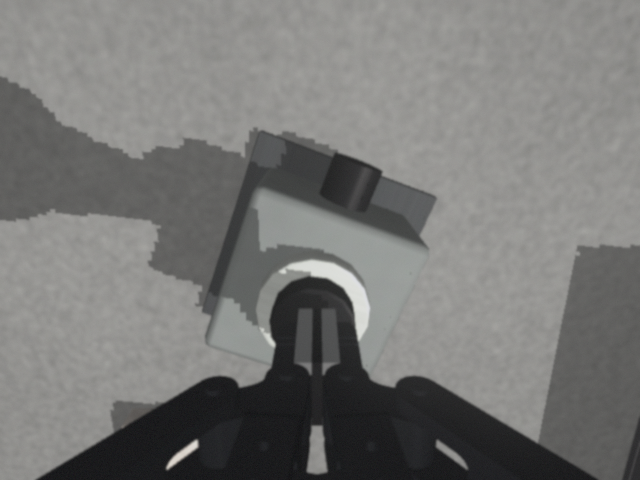

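Emit:
step_arm --pt "0.006 0.001 0 0 0 0 255" --pt "0.006 0.001 -0.005 0 0 0 255" --pt "0.006 0.001 -0.01 0 0 0 255" --pt "0.006 0.001 -0.014 0 0 0 255" --pt "0.006 0.001 -0.014 0 0 0 255"

```text
time: 14.05
tool_pos: [0.51, -0.3825, 0.0813]
tool_rot: [0.001, 1.0, -0.0, 0.002]
contact_force: [1.4, 0.6, 3.1]
gripper_width: -0.004
```

Run:
```python
from h import *
np.set_printoptions(precision=4,suppress=True)
for i in range(3): f=grab('wrist','w_h.png');st=f['st']; print(st['time'],st['tool_pos'],st['contact_force']);
```

```text
14.05 [ 0.51   -0.3825  0.0813] [1.4158 0.6487 3.121 ]
14.1 [ 0.51   -0.3825  0.0814] [0.5367 0.2022 3.1809]
14.15 [ 0.51   -0.3825  0.0815] [ 0.8135 -0.2559  3.1977]
```

View pics/w_h.png

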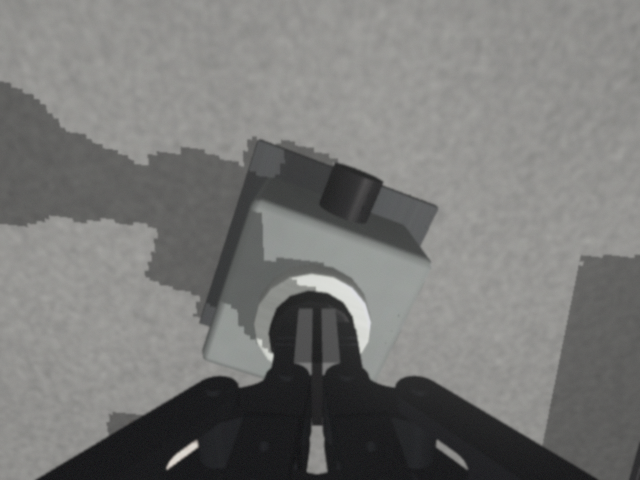

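Emit:
step_arm --pt "0 0 -0.004 0 0 0 255" --pt "0 0 -0.006 0 0 0 255" --pt "0 0 -0.006 0 0 0 255"

```text
time: 14.5
tool_pos: [0.51, -0.3825, 0.0782]
tool_rot: [0.001, 1.0, -0.0, 0.002]
contact_force: [2.1, -0.1, 4.4]
gripper_width: -0.0
```

Emit:
step_arm --pt "0 0 -0.002 0 0 0 255" --pt "0 0 -0.004 0 0 0 255" --pt "0 0 -0.004 0 0 0 255"

```text
time: 14.8
tool_pos: [0.51, -0.3825, 0.0779]
tool_rot: [0.001, 1.0, -0.0, 0.002]
contact_force: [-1.8, 1.9, 12.0]
gripper_width: 0.001
```

Emit:
step_arm --pt "0 0 -0.002 0 0 0 255" --pt "0 0 -0.002 0 0 0 255" --pt "0 0 -0.002 0 0 0 255"

```text
time: 15.1
tool_pos: [0.5101, -0.3826, 0.0779]
tool_rot: [0.001, 1.0, -0.0, 0.002]
contact_force: [-2.9, 3.9, 16.6]
gripper_width: -0.0
```

Emit:
step_arm --pt "0 0 0.02 0 0 0 255" --pt "0 0 0.06 0 0 0 255" --pt "0 0 0.12 0 0 0 255" --pt "-0.02 0 0.2 0 0 0 255" --pt "-0.06 0.0 0.28 0 0 0 255" --pt "-0.1 0.05 0.34 0 0 0 255" --pt "-0.1 0.05 0.34 0 0 0 255" --pt "-0.1 0.05 0.34 0 0 0 255" --pt "-0.1 0.05 0.34 0 0 0 255"

```text
time: 16.0
tool_pos: [0.4588, -0.3566, 0.2422]
tool_rot: [-0.001, 1.0, -0.0, 0.0]
contact_force: [-0.1, -0.0, -1.0]
gripper_width: -0.002
```

```bash
python3 m.py z
python3 - <<'E'
from h import *
np.set_printoptions(precision=3,suppress=True)
T=grab('top');S=grab('scene');W=grab('wrist','w_z.png')
for n in ('small_roller','big_roller','wrench','clamp_knob','offcut','screwdriver','button_top'):
    q=[eyes.pinpoint(n,c) for c in('top','scene')]
    if all(q): print(n,tri([ray(T,q[0][0]['uv']),ray(S,q[1][0]['uv'])])[0], [np.round(x[0]['uv'],1) for x in q])
    else: print(n,q)
E
```

```text
16.0 [ 0.4588 -0.3566  0.2422] s l n 0.04049818760411437 -0.3943133587695778 -0.13701592341842478 [-0.0569 -0.0328 -0.9727]
lip_mid wrist [(array([352.2, 153. ]), 0.56)]
lip_mid top [(array([303.4, 150.2]), 0.91)]
lip_mid scene [(array([282.8, 226.7]), 0.63)]
[ 0.5888 -0.1513  0.1504] [0.2351 0.184  0.0797] rel P s l n -0.06059319858953553 -0.06374392990727341 0.001079272142223267
pointer_tip wrist []
pointer_tip top [(array([363.8, 160.5]), 0.81)]
pointer_tip scene [(array([263.1, 193.5]), 0.69)]
[ 0.6296 -0.093   0.2011] [0.0025 0.0025] rel P s l n 0.0003420738483420753 -0.0013736258037856514 -0.005242306002455174
small_roller [ 0.513  0.168 -0.007] [array([239. , 243.6]), array([381.4, 322.7])]
big_roller [ 0.487 -0.113 -0.   ] [array([367.3, 256.4]), array([320.6, 235.9])]
wrench [0.479 0.029 0.003] [array([301.8, 259.2]), array([356.1, 270.5])]
clamp_knob [ 0.517  0.244 -0.001] [array([201.9, 242.9]), array([400.4, 348.3])]
offcut [ 0.437 -0.337  0.084] [array([468.7, 309.6]), array([265.9, 154.9])]
screwdriver [0.359 0.323 0.001] [array([160.7, 317.8]), array([487.3, 341.3])]
button_top [[], [{'uv': [266.3, 155.5], 'p': 0.66}]]
```

View pics/t_z.png

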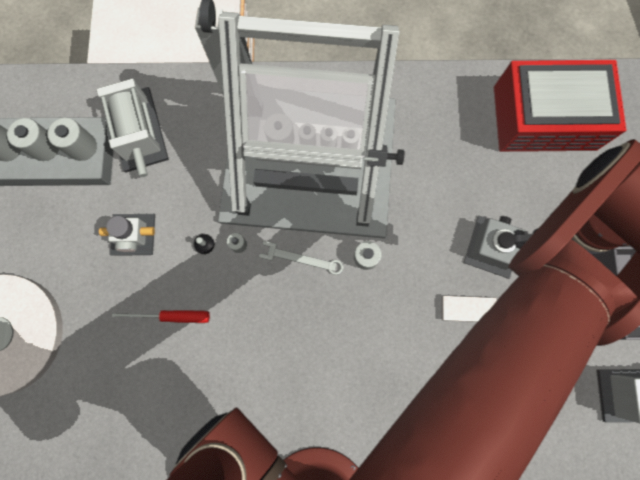

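View pics/tc_z.png

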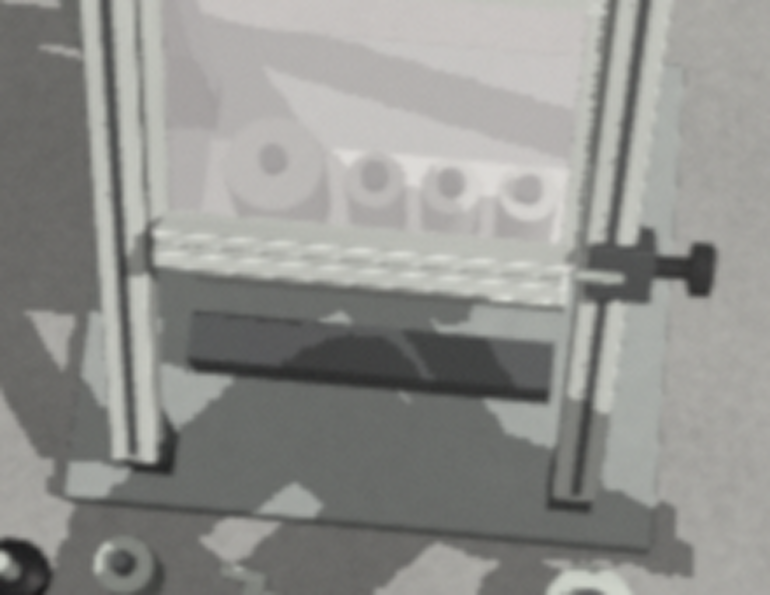

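View pics/s_z.png

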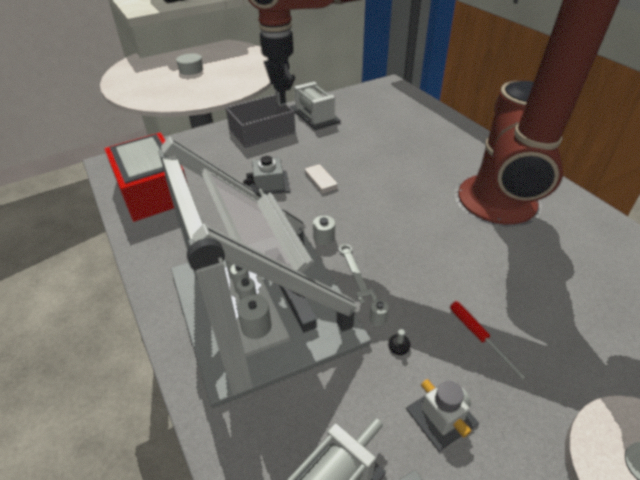

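```bash
python3 -c "
from plant import manip; print(manip.job_done())"
```

```text
the job is handed in; nothing more can be done
None
```

The guard window is standing with its lip level with the pointer, the button was then pressed fully down and let go, and the job is handed in at about 16 s.

- **Window:** I pushed it up about 0.10 m with the closed fingers under the lip, without gripping. The close wrist view after backing off showed lip and pointer level to about 0.2 mm. Two network readings before hand-in were off. One put the lip 4 mm above the pointer, from a pointer reading 4 mm away from its earlier position. The other put the lip far off, from a wrong find in the wrist picture. I relied on the lip and pointer edges in the picture instead.
- **Button:** It was pressed straight down about 6 mm. The fingers stopped at a height of 0.0779 m, and the force rose to 16.6 N against the 5 N needed, so it had bottomed. I then raised the arm clear. I judged its springing back only from the general pictures, because the network missed the button in the last top view.
- **Other things:** In the last top picture the lip stood where it was before the press, and the pointer clamp and all the loose things were in their places. The network readings for the loose things matched the start to within about 9 mm. The offcut is the exception: its last reading was a false find, but both pictures show it unmoved.

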